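Gauge the oak frame and draw the matching staple cassette

ROBOT

A 7-joint arm with a two-finger parallel gripper is mounted at the origin on the work surface. World frame = base frame: x ahead of the robot, y to its left, z up, the work surface at z = 0. Lengths are in m, angles in rad, forces in N, time in s.
With the tool pointing down it reaches from about 0.4 to 0.9 m from the base axis. Payload 5.5 kg.
Tool frame: the origin (TCP) lies midway between the tips of the shut fingers; the grasp point (between the pads) lies 19 mm behind it (manip.grip_depth is the distance from the TCP to the grasp point, in m); z points along the fingers, y is the line along which they close (so a half turn about z gives the same grasp; the last joint's range is limited). The gripper opens to 92 mm and grips with 3 to 60 N. Pads are 19 mm wide; open, the fingers measure 130 mm over their backs; the gripper's body (75 mm by 190 mm) begins 47 mm behind the grasp point.
Start: joints at [1.475, 0.501, -0.427, 1.55, 0.221, 1.138, -0.21], TCP at [0.228, -0.609, 0.227] pointing down, gripper open.
Joint ranges: [-2.88, 2.88], [-0.31, 2.03], [-1.54, 1.56], [0.2, 2.42], [-1.41, 4.55], [0.19, 2.02], [-2.57, 2.57]. Speed limits (rad/s): [2.57, 2.57, 3.14, 3.14, 3.14, 3.14, 3.14].

INTERFACE

Orientations are given as a unit quaternion [x, y, z, w].
In Python, from bench import manip, effector, viewer gives the robot as it stands. Calls block until the motion is done:
- manip.move_pose(position, orientation): joint-space move of the TCP to a pose.
- manip.servo_line(position, ori=None, vel=0.15): straight line of the TCP; ori=None keeps the orientation; vel is the mean speed in m/s.
- manip.movej(angles): joint-space move.
- effector.open_jaws() and effector.close(f_grip=None): open the fingers fully, or close them until they stop; f_grip is the grip in N (None keeps the last).
- manip.sleep(seconds).
- manip.solve_ik(position, orientation): joint angles nearest the present ones, or None.
- viewer.get_image(name): name is "scene" or "side" or "wrist"; returns the picture (384x512x3 uint8, red, green, blue); there is no depth.
- viewer.get_calibration(name): a dict with "vfov" (degrees; the focal length in pixels is half the picture's height over the tangent of half this angle, whatever the lens; pixels are square), "cx", "cy" (the principal point, pixels), "dist_coeffs" ([k1, k2, p1, p2, k3] as OpenCV has them; the pictures are not rectified), "eye" and "attitude" of the camera in the world. Camera axes: x right, y down, z forward; pixel columns grow to the right and rows downward; lengths in m; the calibration is good to about 2 mm. A picture is of the moment at which its call begins: read the wrist's pose just before it. get_calibration takes no time and is no camera call; for the wrist camera it gives the pose at the moment of the call.
A pose or a line that the arm cannot do raises manip.PlanningError and nothing moves.
- manip.hand_in(): hands the job in; it is judged then, once.
Readings, each from a call of its own:
- manip.current_clock(): time.
- manip.current_q(): joint angles.
- manip.current_joint_velocities(): joint speeds.
- manip.current_tau(): joint torques, N m.
- manip.current_tool_pos(): TCP position.
- manip.current_tcp_rot(): TCP orientation.
- manip.current_force(): force on the tool from outside, world axes, zero at the start.
- manip.current_wrist_torque(): the same for the moment, N m.
- manip.current_finger_gap(): finger opening in m.
- manip.current_gripper_force(): force on a finger pad.
Only numpy, scipy, OpenCV 4.12 (cv2) and the standard library are available. Lean on these libraries where they do the work, as an engineer would, in place of code of your own. Each camera call takes 0.05 s, during which the arm holds its last target. There are 200 camera calls.

TASK

Push the sprung gauge's cap down until its foot rests on the rail of the oak frame lying on the turntable, hold it there about half a second to read the frame's thickness, then let it spring back. If that frame is thinner than 25 mm, take the shallow (lower) staple cassette out of the dock, otherwise the deep (taller) one: pinch its two side catches together, lift it straight out and finish still holding it by the pinched catches, upright and still, about 10 cm above the dock. Leave the other cassette latched in its bay and everything else where it is.

Things in the scene. Friction and masses are not known exactly. Their poses are not given: they have to be found in the camera images.
- turntable: Grey cast-iron turntable, locked, fixed to the bench: disc 200 mm across, top face 30 mm above the bench; origin at its centre on the bench. On its +x side stands a column (124 mm from the centre, 114 mm high) whose arm reaches back over the disc (top of the arm 112 mm above the bench) and carries the gauge 48 mm from the centre along +x.
- gauge (a joint): downward travel of the gauge's plunger in m: 0 = sprung up, foot 50 mm above the disc; so part thickness = 0.050 - value (0.032 on the thin frame, 0.018 on the thick one); stop at 0.047; a spring lifts it (about 1 N at the top to 4 N at the bottom)
- gauge_cap (a point): centre of the top of the gauge's round black cap, 30 mm across, the highest point of the gauge, 160 mm above the bench when up; moves straight down when pushed
- gauge_foot (a point): centre of the underside of the gauge's round foot, 16 mm across, above the middle of one rail of the frame on the turntable
- thin_frame: Oak frame square, 126 x 126 mm outside, 30 mm wide rails around a 66 mm opening, 18 mm thick; origin centre of underside. It lies either on the turntable or on the riser
- thick_frame: Oak frame square of the same outline, 32 mm thick; origin centre of underside. It lies on whichever of turntable and riser the thin one does not
- riser: fixed plywood block 140 x 140 x 30 mm, carrying the frame that is not to be measured; origin centre of underside
- dock: Dark steel dock fixed to the bench, 214 mm long (x), 70 mm wide (y), 30 mm high; origin centre of underside. Two identical bays, centred 55 mm either side of the origin along its x, each hold one cassette lengthwise along the dock's x. Each bay is 63 mm long; lips 22 to 30 mm above the bench leave a 46 mm wide mouth.
- shallow_cassette: The shallow (lower) staple cassette: aluminium body 60 (x) x 20 (y) x 66 mm, grey end blocks 34 mm wide; origin centre of underside, z up. It stands in either bay of the dock, lengthwise, underside 6 mm and top 72 mm above the bench; about 0.144 kg. A black catch plate on each long side (+y, -y) latches it: it lifts only 3 mm until both are squeezed in. The cassettes differ only in height.
- deep_cassette: The deep (taller) staple cassette: aluminium body 60 (x) x 20 (y) x 94 mm, grey end blocks 34 mm wide; origin centre of underside, z up. It stands in either bay of the dock, lengthwise, underside 6 mm and top 100 mm above the bench; about 0.184 kg. A black catch plate on each long side (+y, -y) latches it: it lifts only 3 mm until both are squeezed in. The cassettes differ only in height.
- shallow_cassette_grip (a point): point midway between the two black catch plates of the shallow cassette, 49 mm above its underside: pinch here along its y. The plates' finger faces are 28 mm long (x), 28 to 62 mm above the underside, 56 mm apart at rest and 40 mm fully squeezed; the squeeze also carries the cassette
- deep_cassette_grip (a point): point midway between the two black catch plates of the deep cassette, 63 mm above its underside: pinch here along its y. The plates' finger faces are 28 mm long (x), 28 to 90 mm above the underside, 56 mm apart at rest and 40 mm fully squeezed; the squeeze also carries the cassette
- shallow_catch_left (a joint): inward travel of the shallow cassette's catch on its +y side, in m: 0 sprung out (tooth hooked under the bay lip), free of the lip above 0.004, 0.008 fully squeezed in; spring 1.6 N at 0, 5.2 N at 0.008
- shallow_catch_right (a joint): inward travel of the shallow cassette's catch on its -y side, in m: 0 sprung out (tooth hooked under the bay lip), free of the lip above 0.004, 0.008 fully squeezed in; spring 1.6 N at 0, 5.2 N at 0.008
- deep_catch_left (a joint): inward travel of the deep cassette's catch on its +y side, in m: 0 sprung out (tooth hooked under the bay lip), free of the lip above 0.004, 0.008 fully squeezed in; spring 1.6 N at 0, 5.2 N at 0.008
- deep_catch_right (a joint): inward travel of the deep cassette's catch on its -y side, in m: 0 sprung out (tooth hooked under the bay lip), free of the lip above 0.004, 0.008 fully squeezed in; spring 1.6 N at 0, 5.2 N at 0.008
- easel_back: brass hinged easel back lying flat, 110 x 56 x 12 mm; origin centre of underside; a bystander
- cork_pad_a: cork bumper pad, 32 mm across, 12 mm high; origin centre of underside; a bystander
- cork_pad_b: second cork bumper pad, same size; a bystander
- staple_tacker: blue steel staple tacker, 135 x 26 x 75 mm; origin centre of underside; a bystander
- mat_cutter: green plastic mat cutter, 140 x 60 x 54 mm; origin centre of underside; a bystander
- wax_tin: closed round tin, 68 mm across, 50 mm high; origin centre of underside; a bystander
There are look-alikes about, which are no part of the job. Several things look just like the dock: the one meant starts farthest from the robot's base.

How it is judged:
By the outcome, as a careful person would: the job done as asked, in the order asked, and still so for the second after the job is handed in, while the arm keeps its last pose, push and grip.
It also fails if it takes over 54 s, if anything falls off the work surface, if the arm or the gripper's body presses on something with over 40 N, if the wrist force passes 120 N, or if a joint passes its speed limit or range.

## Working session

There is one attempt and no reset: what is moved stays moved. The work goes in short steps, each a Python script; the robot and the scene stay as the last script left them, time stands still between calls to the robot, and variables do not carry over. Pictures are saved under pics/ and viewed, at most 10 in all, crops included, and the job is handed in when it is done.

```bash
mkdir -p pics; ls; python3 - <<'E'
from bench import manip, effector, viewer
import cv2
for n in ["scene","side","wrist"]:
    c=viewer.get_calibration(n); print(n,c)
    cv2.imwrite(f"pics/{n}0.png",viewer.get_image(n)[:,:,::-1])
print(manip.current_clock(),manip.current_tool_pos(),manip.current_tcp_rot(),manip.grip_depth)
E
```

```text
pics
scene {'vfov': 46.42176539778945, 'cx': 262.4052145235896, 'cy': 195.06897086558467, 'dist_coeffs': array([-0.06672904,  0.        ,  0.        ,  0.        ,  0.        ]), 'eye': array([ 1.58351572, -0.16083012,  0.97098859]), 'attitude': array([ 0.66990659,  0.59363718, -0.28587043, -0.34219608])}
side {'vfov': 44.309611127621025, 'cx': 252.6954949447263, 'cy': 190.40997309977502, 'dist_coeffs': array([-0.13135228,  0.        ,  0.        ,  0.        ,  0.        ]), 'eye': array([-0.06414273, -1.14796628,  1.28623338]), 'attitude': array([ 0.89342934, -0.20442772,  0.08289072, -0.39130864])}
wrist {'vfov': 59.581181137866714, 'cx': 247.24039859627842, 'cy': 190.0088052418817, 'dist_coeffs': array([-0.03068982,  0.        ,  0.        ,  0.        ,  0.        ]), 'eye': array([ 0.30476294, -0.57981981,  0.38328551]), 'attitude': array([ 0.81219348, -0.56310364, -0.08777029,  0.12470932])}
0.15 [ 0.2280491  -0.60809554  0.22588759] [ 9.83942706e-01  1.78482914e-01 -8.88387963e-05 -7.69722084e-04] 0.0188
```

View pics/scene0.png

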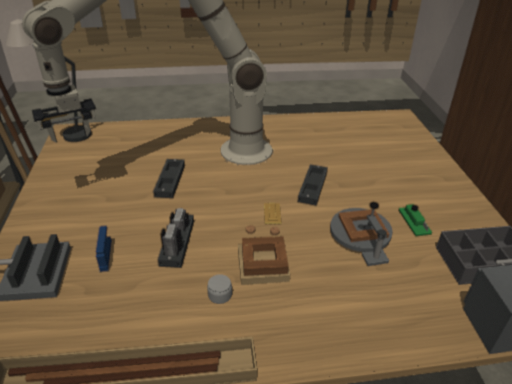

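View pics/side0.png

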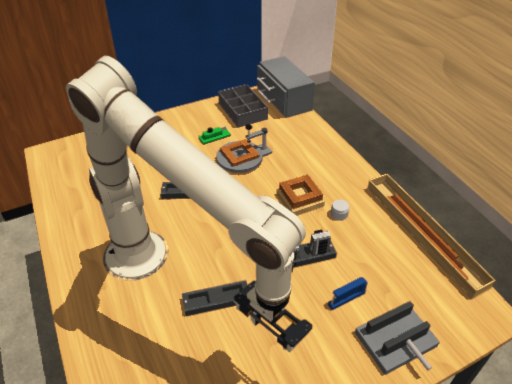

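The scene view shows the turntable at about (361,230) with the gauge cap at (374,206), and the loaded dock at (177,238). The two empty docks at (170,178) and (313,184) are nearer the base. The side view shows the gauge at about (250,127) and the dock at (315,250).

```bash
cat > h.py <<'E'
import numpy as np, cv2
from scipy.spatial.transform import Rotation as R
def K(c): 
    f=192/np.tan(np.radians(c['vfov']/2)); return np.array([[f,0,c['cx']],[0,f,c['cy']],[0,0,1.]])
def ray(c,uv):
    p=cv2.undistortPoints(np.array([[uv]],float),K(c),c['dist_coeffs'])[0,0]
    d=R.from_quat(c['attitude']).apply([p[0],p[1],1]); return c['eye'],d/np.linalg.norm(d)
def onz(c,uv,z):
    e,d=ray(c,uv); return e+d*(z-e[2])/d[2]
def tri(c1,u1,c2,u2):
    e,d=ray(c1,u1); g,h=ray(c2,u2)
    s=np.linalg.lstsq(np.c_[d,-h],g-e,rcond=None)[0]; a,b=e+s[0]*d,g+s[1]*h
    return (a+b)/2,np.linalg.norm(a-b)
def down(yaw): # tool y axis at angle yaw in world, z down
    y=np.array([np.cos(yaw),np.sin(yaw),0]); z=np.array([0,0,-1.]); return R.from_matrix(np.c_[np.cross(y,z),y,z]).as_quat()
E
python3 - <<'E'
from bench import manip, viewer
from h import *
s=cv2.imread('pics/scene0.png'); d=cv2.imread('pics/side0.png')
S=viewer.get_calibration('scene');D=viewer.get_calibration('side')
f=lambda im,x,y:cv2.resize(im[y:y+75,x:x+100],None,fx=4,fy=4,interpolation=cv2.INTER_CUBIC)
cv2.imwrite('pics/c1.png',np.vstack([np.hstack([f(s,320,195),f(d,205,110)]),np.hstack([f(s,130,200),f(d,265,215)])]))
print('cap',onz(S,(374,206),.155),tri(S,(374,206),D,(249,127)))
print('disc',onz(S,(361,230),.03)); print('dock',onz(S,(176,250),.03))
c=viewer.get_calibration('wrist');T=R.from_quat(manip.current_tcp_rot())
print('cam in tool',T.inv().apply(c['eye']-manip.current_tool_pos()),(T.inv()*R.from_quat(c['attitude'])).as_matrix().round(3))
E
```

```text
cap [0.60128817 0.32342195 0.155     ] (array([0.60230387, 0.3212818 , 0.15302827]), np.float64(0.006132765116302865))
disc [0.56618705 0.31462878 0.03      ]
dock [ 0.59465639 -0.26807407  0.03      ]
cam in tool [ 0.08178534  0.0002824  -0.15752325] [[-0.001 -0.953 -0.302]
 [ 1.    -0.001 -0.001]
 [ 0.    -0.302  0.953]]
```

View pics/c1.png

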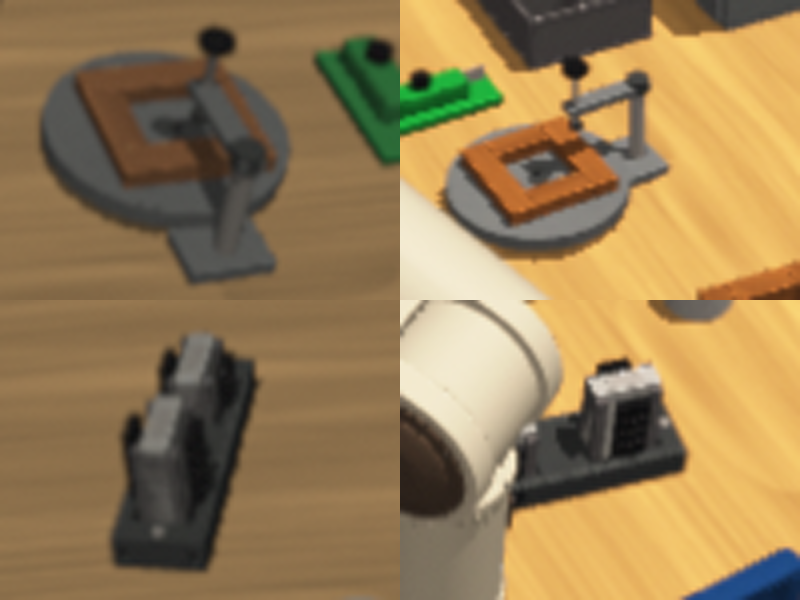

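The crops show the cap centre at scene (374,205) and side (248.5,127). Both cassettes stand in the dock, with the nearer right edge running from scene (181,265) to (193,216). Next I'll look from above the dock on the way to the gauge.

```bash
python3 - <<'E'
from bench import manip, effector, viewer
from h import *
S=viewer.get_calibration('scene');D=viewer.get_calibration('side')
a,b=onz(S,(181,262),.03)[:2],onz(S,(193,216),.03)[:2]; ang=np.arctan2(*(a-b)[::-1]); print(a,b,ang)
print(tri(S,(374,205),D,(248.5,127)))
def go(p,y):
    for yy in y:
        try: manip.move_pose(p,down(yy)); print('yaw',yy); return
        except manip.PlanningError as e: print(yy,e)
go([.59,-.268,.32],[ang-np.pi/2,ang+np.pi/2])
import pickle
pickle.dump(viewer.get_calibration('wrist'),open('w1.pkl','wb'))
cv2.imwrite('pics/w1.png',viewer.get_image('wrist')[:,:,::-1])
print(manip.current_clock(),manip.current_q())
E
```

```text
[ 0.64638184 -0.25272913] [ 0.44019973 -0.21593598] -0.17659097267482876
(array([0.59980763, 0.32150332, 0.15427743]), np.float64(0.00728822296960984))
yaw -1.7473872994697253
2.0333 [ 0.76786194  0.44642472 -0.54187889  1.43877622  0.23254581  1.32102437
 -1.53792602]
```

View pics/w1.png

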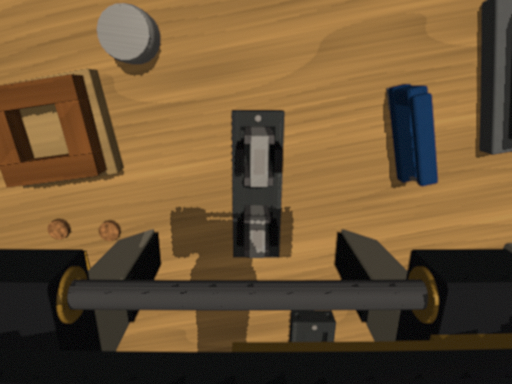

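The wrist view shows the dock centred at about (258,183), its edges nearly vertical in the picture. The cassette tops are at (259,160) and (258,229), and the upper (+x) one looks larger. Now to the gauge.

```bash
python3 - <<'E'
from bench import manip, effector, viewer
from h import *
import pickle
cap=np.array([.600,.3215])
best=None
for yy in np.arange(-3.1,3.1,.2):
    o=down(yy); x=R.from_quat(o).apply([1,0,0])[:2]
    q=manip.solve_ik([*(cap-.07*x),.26],o); q2=manip.solve_ik([*cap,.12],o)
    if q is None or q2 is None: continue
    d=max(np.abs(q-manip.current_q()).max(),np.abs(q2-manip.current_q()).max())
    if best is None or d<best[0]: best=(d,yy,q,x)
print(best)
manip.movej(best[2]); effector.close(10)
c=viewer.get_calibration('wrist'); pickle.dump((c,best[1]),open('w2.pkl','wb'))
im=viewer.get_image('wrist')[:,:,::-1]; cv2.imwrite('pics/w2.png',im)
cam=R.from_quat(c['attitude']).inv().apply(np.r_[cap,.16]-c['eye'])
print('predicted',cv2.projectPoints(cam[None],np.zeros(3),np.zeros(3),K(c),c['dist_coeffs'])[0].ravel(),manip.current_clock(),manip.current_finger_gap(),manip.current_force())
E
```

```text
(np.float64(0.6893156193879983), np.float64(-0.09999999999999742), array([ 0.25952015,  0.6645121 , -1.08671662,  1.51566322,  0.5976647 ,
        1.32515232, -0.98644766]), array([0.09983342, 0.99500417]))
predicted [247.28897075 100.70714214] 5.4083 0.00042268406167625063 [ 0.87582131 -0.01551476  0.53192683]
```

View pics/w2.png

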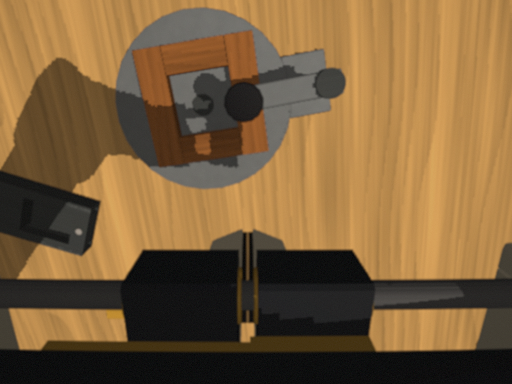

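The cap is at (243.5,102), about 4 px left of the prediction. Next I correct for that, then push down in force-guarded steps.

```bash
python3 - <<'E'
from bench import manip, effector, viewer
from h import *
import pickle
c,yaw=pickle.load(open('w2.pkl','rb'))
p=onz(c,(243.5,102),.16); print(p)
manip.servo_line([p[0],p[1],.18],vel=.12); manip.sleep(.2)
b=manip.current_force()[2]; print('base',b,manip.current_clock())
manip.servo_line([p[0],p[1],.146],vel=.04)
log=[]; z=.146
while z>.118:
    f=manip.current_force()[2]-b; t=manip.current_tool_pos()[2]; log.append((round(z,3),round(t,4),round(f,1)))
    if f>9: break
    z-=.001 if (z<.1455 and z>.139) or z<.1315 else .0025
    manip.servo_line([p[0],p[1],z],vel=.03)
print(log); 
manip.sleep(.6); print(manip.current_force()[2]-b,manip.current_tool_pos(),manip.current_clock())
cv2.imwrite('pics/s3.png',viewer.get_image('side')[:,:,::-1])
E
```

```text
[0.59709742 0.32085337 0.16      ]
base -0.9269467102426079 6.6417
[(0.146, np.float64(0.1462), np.float64(2.9)), (0.143, np.float64(0.1436), np.float64(3.1)), (0.142, np.float64(0.1426), np.float64(2.8)), (0.141, np.float64(0.1415), np.float64(2.2)), (0.14, np.float64(0.1405), np.float64(2.4)), (0.139, np.float64(0.1395), np.float64(3.5)), (0.138, np.float64(0.1385), np.float64(3.3)), (0.136, np.float64(0.1358), np.float64(3.8)), (0.133, np.float64(0.1333), np.float64(3.8)), (0.131, np.float64(0.1308), np.float64(3.8)), (0.13, np.float64(0.1299), np.float64(3.5)), (0.129, np.float64(0.1289), np.float64(3.6)), (0.128, np.float64(0.1285), np.float64(5.9)), (0.127, np.float64(0.1284), np.float64(10.6))]
9.958598031005145 [0.59707381 0.32095792 0.12835348] 11.4917
```

Firm contact at TCP z = 0.128, so travel is 32 mm and the frame is the thin 18 mm one: the shallow cassette it is. Now I release the cap and work out the dock's pose from w1.

```bash
python3 - <<'E'
from bench import manip, effector, viewer
from h import *
import pickle
p=manip.current_tool_pos()
manip.servo_line([p[0],p[1],.20],vel=.08); print(manip.current_clock(),manip.current_force())
c=pickle.load(open('w1.pkl','rb')); im=cv2.imread('pics/w1.png')
hsv=cv2.cvtColor(im,cv2.COLOR_BGR2HSV)
m=((hsv[...,1]<70)|(hsv[...,2]<40)).astype(np.uint8)
for r in range(106,262,8):
    x=np.where(m[r,220:300])[0]+220; print(r,(x.min(),x.max()) if len(x) else None,end=' ')
col=np.where(m[100:265,262])[0]+100; print('\nrows',col.min(),col.max())
g=cv2.resize(im[95:270,200:320],None,fx=4.5,fy=3.4,interpolation=cv2.INTER_CUBIC); cv2.imwrite('pics/c2.png',np.clip(g*1.8,0,255).astype(np.uint8))
E
```

```text
12.6083 [0.34909913 0.5307968  1.0197506 ]
106 None 114 (np.int64(233), np.int64(283)) 122 (np.int64(232), np.int64(282)) 130 (np.int64(232), np.int64(282)) 138 (np.int64(232), np.int64(282)) 146 (np.int64(233), np.int64(281)) 154 (np.int64(233), np.int64(281)) 162 (np.int64(233), np.int64(281)) 170 (np.int64(233), np.int64(280)) 178 (np.int64(233), np.int64(280)) 186 (np.int64(233), np.int64(280)) 194 (np.int64(233), np.int64(280)) 202 (np.int64(233), np.int64(280)) 210 (np.int64(233), np.int64(279)) 218 (np.int64(234), np.int64(279)) 226 (np.int64(234), np.int64(279)) 234 (np.int64(234), np.int64(278)) 242 (np.int64(234), np.int64(278)) 250 (np.int64(234), np.int64(278)) 258 None 
rows 111 256
```

View pics/c2.png

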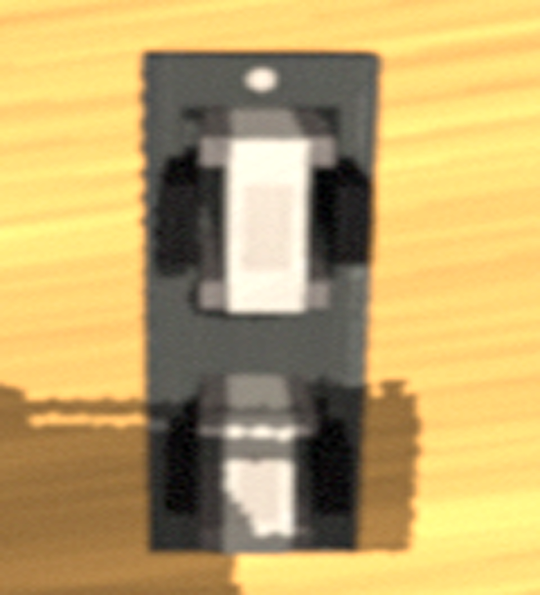

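The crop shows the upper (+x) cassette top spanning full-image rows 135–187. The lower one starts near row 221 and is partly shadowed. Next I compute positions for both height hypotheses and look closer from the -x side.

```bash
python3 - <<'E'
from bench import manip, effector, viewer
from h import *
import pickle
c=pickle.load(open('w1.pkl','rb'))
A=lambda uv,z: onz(c,uv,z)[:2]
t=(A((233,111),.03)+A((283,111),.03))/2
for r,z in((256,.03),(256,.072),(256,.1)): print('dock len to row',r,z,np.linalg.norm(t-A((258,r),z)))
print('top end',t, 'width',np.linalg.norm(A((233,114),.03)-A((283,114),.03)))
for z in(.072,.1):
  for a,b in((135.3,187),(221,252.4)):
    u,v=A((258.5,a),z),A((256.5,b),z); print(z,(u+v)/2,np.linalg.norm(u-v),'dist from end',np.linalg.norm((u+v)/2-t))
l=A((232.5,118),.03),A((233.5,202),.03); rr=A((282.5,118),.03),A((280,202),.03)
for a,b in(l,rr): d=a-b; print('axis',np.arctan2(d[1],d[0]),(a,b))
E
```

```text
dock len to row 256 0.03 0.2114480796421886
dock len to row 256 0.072 0.1884079533843309
dock len to row 256 0.1 0.17305419199504266
top end [ 0.63420318 -0.29243131] width 0.0653491727065693
0.072 [ 0.57725688 -0.28064964] 0.06523921804897163 dist from end 0.0581522926947794
0.072 [ 0.47678527 -0.26339993] 0.045835201907901385 dist from end 0.1600725414909569
0.1 [ 0.5836641  -0.28089864] 0.06072953777289757 dist from end 0.05183821711544472
0.1 [ 0.49013763 -0.26484132] 0.042666829996411366 dist from end 0.1466836415704335
axis -0.18034012372326258 (array([ 0.63130066, -0.25800317]), array([ 0.51636268, -0.23704757]))
axis -0.17843712838800327 (array([ 0.61962123, -0.32252487]), array([ 0.50459863, -0.30177993]))
```

The measurements fit: the +x cassette is deep (60.7 mm long at z = 0.10, 52 mm from the dock end). The shallow one is in the -x bay near (0.475,-0.2635), axis yaw -0.179. I'll go there and take a closer look.

```bash
python3 - <<'E'
from bench import manip, effector, viewer
from h import *
import pickle
th=-.1794; ax=np.array([np.cos(th),np.sin(th)]); g=np.array([.4748,-.2625]); o=down(th-np.pi/2)
p=manip.current_tool_pos(); manip.servo_line([p[0],p[1],.26],vel=.2)
h=[*(g-.075*ax),.20]
manip.move_pose(h,o); effector.open_jaws(); manip.sleep(.2)
c=viewer.get_calibration('wrist'); pickle.dump(c,open('w4.pkl','wb'))
cv2.imwrite('pics/w4.png',viewer.get_image('wrist')[:,:,::-1])
cv2.imwrite('pics/s4.png',viewer.get_image('side')[:,:,::-1])
print(manip.current_clock(),manip.current_tool_pos())
for z in(.072,): 
  q=R.from_quat(c['attitude']).inv().apply(np.r_[g,z]-c['eye'])
  print(cv2.projectPoints(q[None],np.zeros(3),np.zeros(3),K(c),c['dist_coeffs'])[0].ravel())
E
```

```text
16.9833 [ 0.40100921 -0.24908955  0.19998355]
[246.98919822  93.0798319 ]
```

View pics/w4.png

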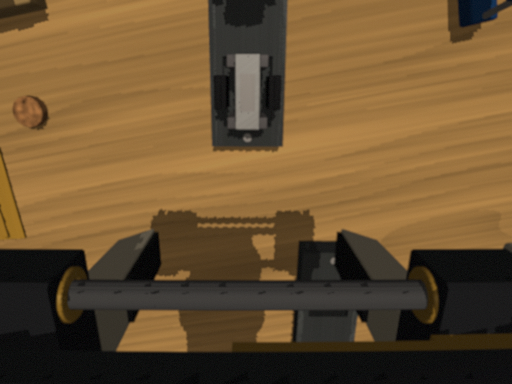

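The cassette top spans cols 235–260, rows 54–130, so its centre is at about (247.5,92), matching the prediction of (247,93). I'll go down, squeeze and test with a small lift.

```bash
python3 - <<'E'
from bench import manip, effector, viewer
from h import *
import pickle
c=pickle.load(open('w4.pkl','rb')); hsv=cv2.cvtColor(cv2.imread('pics/w4.png'),cv2.COLOR_BGR2HSV)
m=((hsv[...,1]<60)&(hsv[...,2]>95)).astype(np.uint8); m[:, :225]=0; m[:,275:]=0; m[:45]=0; m[134:]=0
ys,xs=np.where(m); (cx,cy),wh,a=cv2.minAreaRect(np.c_[xs,ys].astype(np.float32)); print(cx,cy,wh,a)
A=lambda uv,z=.072: onz(c,uv,z)[:2]
print('len',np.linalg.norm(A((cx,cy-max(wh)/2))-A((cx,cy+max(wh)/2))))
g=A((cx,cy)); print('centre',g)
if np.linalg.norm(g-[.4748,-.2625])>.004: g=A((247.5,92)); print('use',g)
manip.servo_line([*g,.20],vel=.15)
manip.servo_line([*g,.10],vel=.15)
manip.servo_line([*g,.038],vel=.07)
print(manip.current_force(),manip.current_tool_pos())
effector.close(25); manip.sleep(.3)
print('gap',manip.current_finger_gap(),manip.current_gripper_force(),manip.current_force(),manip.current_clock())
E
```

```text
247.0 91.0 (74.0, 24.0) 90.0
len 0.05848311391628717
centre [ 0.47641609 -0.26280378]
[ 0.21713255 -0.0863693   0.29741817] [ 0.47684569 -0.26285267  0.03832897]
gap 0.03784333644266543 25.040411353111267 [-1.15697655  1.29987345  6.312006  ] 20.6917
```

The gap is 38 mm at 25 N, so both catches are fully in. Lifting.

```bash
python3 - <<'E'
from bench import manip, effector, viewer
p=manip.current_tool_pos()
manip.servo_line([p[0],p[1],.050],vel=.04); print(manip.current_force(),manip.current_finger_gap())
manip.servo_line([p[0],p[1],.159],vel=.08); manip.sleep(.5)
print(manip.current_tool_pos(),manip.current_finger_gap(),manip.current_gripper_force(),manip.current_force(),manip.current_clock())
import cv2,numpy as np
a=viewer.get_image('scene')[190:290,110:240,::-1];b=viewer.get_image('side')[190:290,240:370,::-1]
cv2.imwrite('pics/f.png',cv2.resize(np.hstack([a,b]),None,fx=3,fy=3))
E
```

```text
[-0.34362123 -0.27994878 -1.54371106] 0.0377749370341428
[ 0.47649077 -0.26277589  0.15896715] 0.03812036802603569 24.981966018676758 [-0.05418107 -0.56870309 -1.55557044] 23.15
```

View pics/f.png

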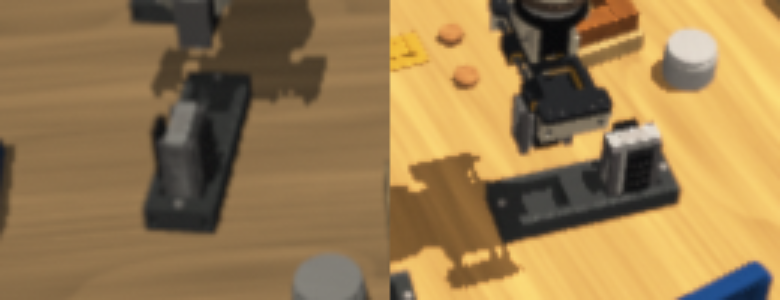

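The pictures show the -x bay empty, the shallow cassette upright in the gripper above it, and the deep one still standing in its bay. The load reads -1.5 N, which fits the cassette's weight.

```bash
python3 -c "
from bench import manip
print(manip.hand_in())"
```

```text
the job is handed in; nothing more can be done
None
```

Job handed in: the gauge read 32 mm of travel, so the frame is 18 mm thick, and the arm is holding the shallow cassette upright about 10 cm above the dock, with the deep one still in its bay.

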